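# Angle the brass bar past the post into the stock bay

## Robot

A 6-joint arm with a two-finger parallel gripper is mounted at the origin on the work surface. World frame = base frame: x ahead of the robot, y to its left, z up, the work surface at z = 0. Lengths are in m, angles in rad, forces in N, time in s.
With the tool pointing down it reaches from about 0.25 to 0.725 m from the base axis. Payload 9.7 kg.
Tool frame: the origin (TCP) lies on the mounting face of the last link; the fingertips stand 173 mm ahead of it and the grasp point (between the pads) lies 155 mm ahead of it (grip_point_offset is the distance from the TCP to the grasp point, in m); z points along the fingers, y is the line along which they close (so a half turn about z gives the same grasp; the last joint's range is limited). The gripper opens to 85 mm and grips with 20 to 120 N. Pads are 22 mm wide; open, the fingers measure 114 mm over their backs; the gripper's body (76 mm by 85 mm) begins 54 mm behind the grasp point. The pads swing forward as they close: fully open they stand 13 mm farther back than shut.
Start: joints at [1.161, 0.087, 0.176, 1.66, 0, 1.571], TCP at [0.219, 0.504, 0.405] pointing down, gripper open.
Joint ranges: [-3.13, 3.13], [-0.85, 1.81], [-1.15, 1.24], [-2.2, 2.28], [-1.44, 1.52], [-3.14, 3.14]. Speed limits (rad/s): [2.22, 2.22, 2.57, 3.14, 3.14, 3.14].

## Interface

Orientations are given as a unit quaternion [x, y, z, w].
In Python, from rig import state, snapshot, camera_info, hand_in, grip_point_offset gives the robot as it stands.
- The arm moves only by the tool drive_tool, never from a script. Its argument "rows" is one flat list of numbers, 5 for each row, row after row: the shift along the tool's x, y, z in mm, then the turn about the tool's z in degrees, then the finger opening in mm, from 0 to 85.4. In form: [tx, ty, tz, spin, claw, tx, ty, tz, spin, claw, ...]. A call has 1 to 12 rows; each row shifts and turns the commanded pose from where the row before left it, along the tool's axes as they then stand; what a row does not reach is not made up. A row lasts 1/8 s, in which the tool goes at most 62.5 mm and 10.7 degrees, less where a joint would pass 70% of its speed; a pose out of reach is approached as far as the arm can. A call with a gripper value outside its range is refused whole. The fingers move at their own pace and stop on an object; "squeeze" is the grip in N (left out, the last holds). Time passes only in rows, so rows that do not move let the fingers close. It gives the time, the measured TCP pose, the force, the opening and the grip force at its end, in the units of the state.
- state(): the state, without advancing time (a new reading comes with each control period).
- snapshot(name): name is "scene" or "top" or "wrist"; returns (picture, depth): 480x640x3 uint8, red, green, blue; 480x640 float32, m along the optical axis (not along the pixel's ray), 0 where there is no reading.
- camera_info(name): a dict with "fx", "fy", "cx", "cy" (pixels), "R" (3x3) and "t" (3): a world point X has camera coordinates R X + t. Camera axes: x right, y down, z forward; pixel columns grow to the right and rows downward; lengths in m; the calibration is good to about 2 mm. A picture is of the moment at which its call begins: read the wrist's pose just before it. camera_info takes no time and is no camera call; for the wrist camera it gives the pose at the moment of the call.
- hand_in(): hands the job in; it is judged then, once.
The state is a dict: "time": time; "joint_pos": joint angles; "dq": joint speeds; "effort": joint torques, N m; "ee_pos": TCP position; "ee_rot": TCP orientation; "force": force on the tool from outside, world axes, zero at the start; "moment": the same for the moment, N m; "width": finger opening in m; "grip_force": force on a finger pad.
Only numpy, scipy, OpenCV 4.12 (cv2) and the standard library are available. Lean on these libraries where they do the work, as an engineer would, in place of code of your own. Each camera call takes 0.05 s, during which the arm holds its last target. There are 200 camera calls.

## Task

Push the square brass bar along the bench into the wooden stock bay, angling its left end in behind the steel post and then swinging the right end in after it, until the bar lies flush along the bay's back wall. Only push it with the fingers: it must stay flat on the bench and never be lifted. Leave the jar, the steel block and the pot where they stand, and finish with the hand clear.

Things in the scene. Friction and masses are not known exactly. Their poses are not given: they have to be found in the camera images.
- bay: Fixed three-sided wooden bay, green floor level with the bench, open at the front (its -x side) and top. Inside: y -140 to +140 mm, x -35 (mouth) to +35 mm (face of the back wall). Back wall and both end walls (these x -35 to +35) are 12 mm thick, 30 mm high. Origin: centre of the inside, bench level; x points from mouth to back wall, y to the left along the bay, z up.
- post: Fixed upright steel post with a red band, 16 mm in diameter, 50 mm high, just in front of the bay's mouth: in the bay's frame its axis is at x -43 mm, y +62 to +80 mm. The bar is longer than the opening between the post and the right end wall, so it cannot go straight in. Origin: on its axis, at bench level.
- bar: Loose square brass bar, 220 mm long (its y), 22 mm wide (x) and 22 mm high, 0.3 to 0.55 kg, lying on the bench in front of the bay, roughly parallel to it at the start, its middle 50 to 115 mm right of the bay's. It slides and turns with dry friction. Origin: centre of its underside; x points to the bay, y to its left end, z up.
- bar_left (a point): Centre of the bar's left end face (the bar's y = +110 mm), 11 mm above its underside. It ends up behind the post.
- bar_right (a point): Centre of the bar's right end face (the bar's y = -110 mm), 11 mm above its underside.
- jar: Loose small amber glass jar with a white cap, 46 mm in diameter, 45 mm high; not to be disturbed. Origin: centre of its underside. The jar, block and pot stand in shuffled places: left of the bar's start, behind the bay, and right of the bay.
- block: Loose steel doming block, 42 x 42 x 40 mm high; not to be disturbed. Origin: centre of its underside.
- pot: Loose small white ceramic cup, 48 mm across the rim, 34 mm high; not to be disturbed. Origin: centre of its underside.
There are look-alikes about, which are no part of the job. Of the things that look like the bar, take the one that is nearest to the robot's base at the start.

How it is judged:
By the outcome, as a careful person would: the job done as asked, in the order asked, and still so for the second after the job is handed in, with the robot touching nothing.
It also fails if it takes over 72 s, if anything falls off the work surface, if the arm or the gripper's body presses on something with over 40 N, if the wrist force passes 120 N, or if a joint passes its speed limit or range.

## Working session

There is one attempt and no reset: what is moved stays moved. The work goes in short steps, Python scripts to look and compute and a tool call to move; the robot and the scene stay as the last step left them, time stands still between calls to the robot, and variables do not carry over. Pictures are saved under pics/ and viewed, at most 10 in all, crops included, and the job is handed in when it is done.

Besides the shell and the picture viewer there is one more tool, called after "Call:" as a command line: name --argument value ..., lists and objects as JSON in quotes. drive_tool: Moves the arm, as the interface text tells. Its arguments: {"type":"object","properties":{"rows":{"type":"array"},"squeeze":{"type":"number"}},"required":["rows"]}

```bash
mkdir -p pics; ls
python3 - <<'E'
from rig import *
import cv2,numpy as np
s=state();print(s['time'],s['ee_pos'],s['ee_rot'],s['width'],grip_point_offset)
for n in ('top','scene'):
    p,d=snapshot(n);cv2.imwrite(f'pics/{n}0.png',p[:,:,::-1]);np.savez(f'{n}0.npz',p=p,d=d)
    c=camera_info(n);print(n,c)
E
```

```text
pics
0.0 [0.21912873 0.50445313 0.4039983 ] [ 2.03460070e-01  9.79083020e-01 -6.47296331e-04 -1.41423537e-04] 0.08539375333504065 0.1547
top {'fx': 448.2593879018493, 'fy': 448.2593879018493, 'cx': 325.09461900009063, 'cy': 228.03798605804772, 'R': array([[ 0.0147991 , -0.99988648, -0.00283075],
       [-0.98354046, -0.01404717, -0.18014118],
       [ 0.18008097,  0.00545009, -0.98363669]]), 't': array([-0.04824003,  0.5763183 ,  0.77262649])}
scene {'fx': 547.4868426049935, 'fy': 547.4868426049935, 'cx': 325.0386143057482, 'cy': 239.06546828627995, 'R': array([[ 0.12601762,  0.99194227,  0.0130419 ],
       [ 0.75040531, -0.08671714, -0.65526484],
       [-0.64885394,  0.09236162, -0.75528663]]), 't': array([-0.01838288, -0.43476618,  1.42749192])}
```

View pics/top0.png

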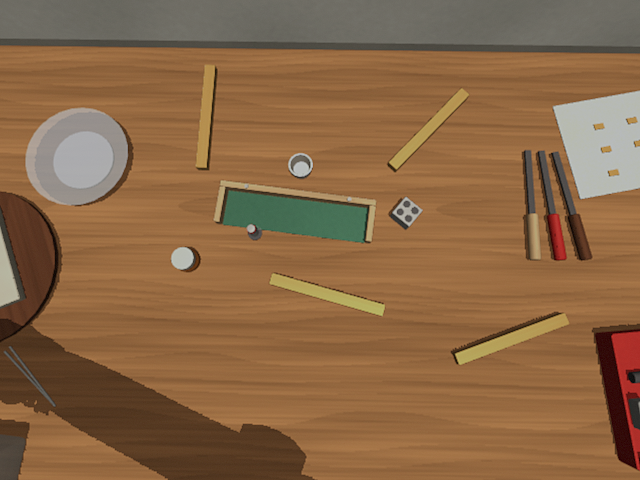

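The top view shows the bay (215–375, 182–242), the post at (254,232), a bar in front of it at (270–385, 275–315), a look-alike at (511,338), the jar at (183,259), the pot at (300,165) and the block at (406,212).

```bash
cat > h.py <<'E'
import cv2,numpy as np
from rig import *
def cloud(d,c):
    v,u=np.mgrid[:d.shape[0],:d.shape[1]]
    P=np.stack([(u-c['cx'])/c['fx']*d,(v-c['cy'])/c['fy']*d,d],-1)
    W=(P-c['t'])@c['R']; W[d<=0]=np.nan
    return W
def rect(pts):
    (c,wh,a)=cv2.minAreaRect((pts[:,:2]*1000).astype(np.float32))
    b=cv2.boxPoints((c,wh,a)); 
    return c,wh,b
def blob(W,box,zlo,zhi,extra=None):
    u0,v0,u1,v1=box;w=W[v0:v1,u0:u1];m=(w[...,2]>zlo)&(w[...,2]<zhi)
    if extra is not None:m&=extra[v0:v1,u0:u1]
    n,l,st,_=cv2.connectedComponentsWithStats(m.astype(np.uint8))
    k=1+np.argmax(st[1:,4]);return w[l==k]
E
python3 - <<'E'
from h import *
z=np.load('top0.npz');W=cloud(z['d'],camera_info('top'))
for n,b,lo,hi in [('bar',(255,262,400,325),.014,.03),('look',(445,305,580,370),.014,.03),('baywall',(205,170,385,250),.022,.036),('post',(240,215,270,245),.042,.06),('jar',(160,240,205,280),.035,.06),('pot',(280,145,320,185),.025,.05),('block',(385,190,430,235),.03,.05)]:
    p=blob(W,b,lo,hi);c,wh,bx=rect(p);print(n,len(p),'z',np.median(p[:,2]).round(4),'c',np.round(c),'wh',np.round(wh),bx.round().tolist(),np.hypot(*c).round())
print(W[300,330],W[212,297])
E
```

```text
bar 1408 z 0.0202 c [457. -45.] wh [220.  22.] [[418.0, -148.0], [440.0, -154.0], [496.0, 58.0], [475.0, 64.0]] 460.0
look 1540 z 0.0199 c [ 382. -386.] wh [ 23. 220.] [[333.0, -286.0], [409.0, -493.0], [431.0, -485.0], [355.0, -278.0]] 543.0
baywall 1492 z 0.0278 c [615.  18.] wh [304.  83.] [[557.0, -128.0], [639.0, -138.0], [674.0, 164.0], [592.0, 173.0]] 615.0
post 67 z 0.0472 c [574.  97.] wh [15. 16.] [[566.0, 104.0], [568.0, 88.0], [582.0, 90.0], [581.0, 106.0]] 582.0
jar 410 z 0.0433 c [518. 222.] wh [41. 41.] [[490.0, 225.0], [515.0, 193.0], [547.0, 219.0], [521.0, 250.0]] 564.0
pot 175 z 0.0313 c [704.  10.] wh [45. 45.] [[681.0, 31.0], [682.0, -13.0], [728.0, -12.0], [726.0, 33.0]] 704.0
block 496 z 0.0381 c [ 614. -195.] wh [42. 43.] [[584.0, -197.0], [617.0, -225.0], [644.0, -192.0], [611.0, -165.0]] 644.0
[ 0.44706341 -0.05081545  0.01855121] [ 0.61830363  0.0164431  -0.00189967]
```

View pics/scene0.png

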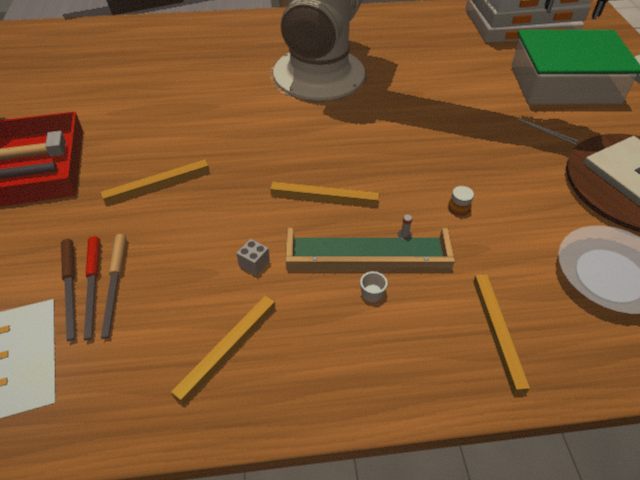

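```bash
cat >> h.py <<'E'
from scipy.spatial.transform import Rotation as Rn
B0=np.array([609.,18.7]);BA=-6.6   # bay origin (mm), yaw (deg)
def rot(a):a=np.radians(a);return np.array([[np.cos(a),-np.sin(a)],[np.sin(a),np.cos(a)]])
def b2w(p):return B0+rot(BA)@np.array(p,float)
def w2b(p):return rot(-BA)@(np.array(p,float)-B0)
def bay(a,p=None):  # unit vectors of a bar at angle a (left end forward): n (face normal), u (to left end), bay frame
    r=np.radians(a);return np.array([np.cos(r),-np.sin(r)]),np.array([np.sin(r),np.cos(r)])
def to(xy_bay,z,ydir_bay):
    """tool shift (mm) and spin (deg) to bring TCP over a bay point at height z(mm), tool y along bay angle a; shift BEFORE spin"""
    s=state();R=Rn.from_quat(s['ee_rot']).as_matrix()
    w=b2w(xy_bay);d=R.T@(np.array([w[0],w[1],z])-1000*np.array(s['ee_pos']))
    y=np.degrees(np.arctan2(R[1,1],R[0,1]));want=90+BA-ydir_bay
    sp=-((want-y+90)%180-90)
    print('shift',d.round(1),'spin',round(sp,1),'t',round(s['time'],2),'F',np.round(s['force'],1),'j',np.round(s['joint_pos'],2))
def barpose(img,d,c,box=None):
    W=cloud(d,c);hsv=cv2.cvtColor(img,cv2.COLOR_RGB2HSV)
    return W
E
python3 - <<'E'
from h import *
n,u=bay(8.3);c=w2b([457,-45]);print(c, w2b([574,97]))
to(c-37*n,300,8.3)
E
```

```text
[-143.67116388  -80.74829204] [-43.76762568  73.75828728]
shift [-400.5 -414.6  104.6] spin -8.6 t 0.1 F [-0.8 -0.9 -0.5] j [1.16 0.09 0.18 1.66 0.   1.57]
```

Call:
drive_tool --rows '[-33.4,-34.5,8.7,0,85,-33.4,-34.5,8.7,0,85,-33.4,-34.5,8.7,0,85,-33.4,-34.5,8.7,0,85,-33.4,-34.5,8.7,0,85,-33.4,-34.5,8.7,0,85,-33.4,-34.5,8.7,0,85,-33.4,-34.5,8.7,0,85,-33.4,-34.5,8.7,0,85,-33.4,-34.5,8.7,0,85,-33.4,-34.5,8.7,0,85,-33.4,-34.5,8.7,0,85]'

```text
time: 1.6
ee_pos: [0.422, -0.0366, 0.2999]
ee_rot: [0.204, 0.979, 0.0, 0.0]
force: [0.5, 0.8, 0.6]
width: 0.0853
grip_force: 0.0
```

Call:
drive_tool --rows '[0,0,0,-8.6,85,0,0,0,0,85]'

```text
time: 1.85
ee_pos: [0.4217, -0.0354, 0.2999]
ee_rot: [0.131, 0.991, -0.0, -0.001]
force: [-0.9, -0.1, 0.3]
width: 0.0846
grip_force: 0.0
```

Run:
```python
from h import *
n,u=bay(8.3);c=w2b([457,-45]);to(c-37*n,170,8.3)
p,d=snapshot('wrist');cv2.imwrite('pics/w1.png',p[:,:,::-1])
```

```text
shift [  0.3  -0.2 129.9] spin -0.1 t 1.85 F [-0.9 -0.1  0.3] j [-0.08 -0.23 -0.33  1.48  0.    0.18]
```

View pics/w1.png

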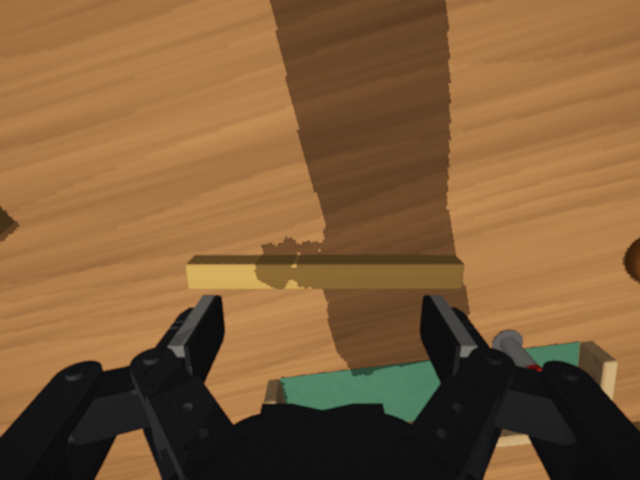

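Call:
drive_tool --rows '[0,0,30,0,85,0,0,30,0,85,0,0,30,0,85,0,0,25,0,85,0,0,0,0,85]'

```text
time: 2.52
ee_pos: [0.421, -0.0343, 0.184]
ee_rot: [0.13, 0.992, -0.0, -0.001]
force: [-0.1, 0.4, 0.6]
width: 0.0848
grip_force: 0.0
```

Run:
```python
from h import *
n,u=bay(8.3);c=w2b([457,-45]);to(c-37*n,170,8.3)
ci=camera_info('wrist');p,d=snapshot('wrist');cv2.imwrite('pics/w2.png',p[:,:,::-1])
W=cloud(d,ci);s=state();R=Rn.from_quat(s['ee_rot']).as_matrix()
T=(W-s['ee_pos'])@R*1000
# finger points: z tool>130, |y|>30, dark
dark=p.max(2)<90
m=dark&(T[...,2]>120)&(abs(T[...,1])<62)&(abs(T[...,0])<20)&(W[...,2]>.006)
for sg in(1,-1):
    q=T[m&(T[...,1]*sg>0)];print(len(q),np.nanpercentile(q,[0,2,50,98,100],axis=0).round(1).tolist())
b=(p[...,0].astype(int)-p[...,2]>70)&(W[...,2]>.014)&(W[...,2]<.03)
n_,l,st,_=cv2.connectedComponentsWithStats(b.astype(np.uint8));q=W[l==1+np.argmax(st[1:,4])];print(rect(q),np.median(q[:,2]))
```

```text
shift [-0.6 -1.1 14. ] spin -0.0 t 2.52 F [-0.1  0.4  0.6] j [-0.08 -0.19 -0.52  1.25  0.    0.18]
3291 [[-11.0, 41.4, 120.0], [-9.1, 41.7, 121.5], [7.5, 42.4, 137.4], [12.2, 55.0, 157.9], [13.3, 56.1, 160.8]]
2788 [[-10.9, -56.7, 120.0], [-9.2, -55.3, 121.3], [6.7, -43.1, 136.3], [12.3, -42.5, 158.8], [13.3, -42.1, 161.2]]
((458.76055908203125, -45.01183319091797), (110.41327667236328, 23.383474349975586), array([[ 432.8189   ,  -95.12669  ],
       [ 455.36163  , -101.340485 ],
       [ 484.7022   ,    5.1030273],
       [ 462.1595   ,   11.316818 ]], dtype=float32)) 0.0229028696798908
```

View pics/w2.png

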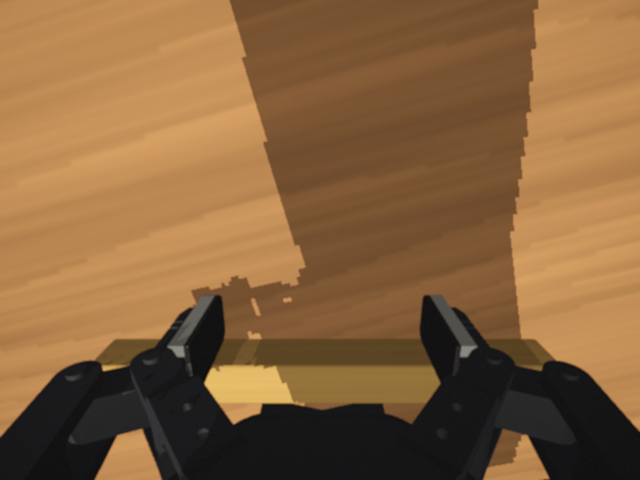

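Call:
drive_tool --rows '[0,0,16,0,85,-6,0,0,0,85,-5,0,0,0,85,-5,0,0,0,85,-5.8,0,0,2.7,85,-5.8,0,0,2.7,85,-5.8,0,0,2.7,85,-5.8,0,0,2.7,85]'

```text
time: 3.58
ee_pos: [0.4595, -0.0465, 0.1696]
ee_rot: [0.223, 0.975, 0.0, -0.0]
force: [-3.2, 1.8, 2.8]
width: 0.0851
grip_force: 1.8
```

Call:
drive_tool --rows '[-5.8,0,0,2.7,85,-5.8,0,0,2.7,85,-5.8,0,0,2.7,85,-5.8,0,0,2.7,85,0,0,0,0,85,15,0,0,0,85,15,0,0,0,85,0,0,-60,0,50,0,0,-60,0,0]'

```text
time: 4.7
ee_pos: [0.4537, -0.0394, 0.2904]
ee_rot: [0.312, 0.95, -0.0, -0.001]
force: [0.7, 0.4, 0.4]
width: 0.051
grip_force: 0.0
```

```bash
cat >> h.py <<'E'
def bar(name='top',save=None):
    ci=camera_info(name);p,d=snapshot(name)
    if save:cv2.imwrite(save,p[:,:,::-1])
    W=cloud(d,ci);b=(p[...,0].astype(int)-p[...,2]>60)&(W[...,2]>.013)&(W[...,2]<.025)
    bb=rot(-BA)@(W[...,:2].reshape(-1,2)*1000-B0).T
    bb=bb.T.reshape(W.shape[:2]+(2,))
    b&=(bb[...,0]>-230)&(bb[...,0]<34)&(abs(bb[...,1])<(139 if 0 else 240))
    b&=~((bb[...,0]>-37)&(abs(bb[...,1])>136))
    _,l,st,_=cv2.connectedComponentsWithStats(b.astype(np.uint8));q=bb[l==1+np.argmax(st[1:,4])]
    c,wh,bx=cv2.minAreaRect(q.astype(np.float32)), None, None
    (c,wh,a)=c;m=q.mean(0);U=np.linalg.svd(q-m,full_matrices=False)[2][0];U*=np.sign(U[1]);a=np.degrees(np.arctan2(U[0],U[1]))
    c=np.array(c);print('bar c',c.round(1),'wh',np.round(wh,1),'a',a.round(1),'L',(c+110*U).round(1),'R',(c-110*U).round(1));return c,a
E
python3 - <<'E'
from h import *
c,a=bar('top','pics/top1.png')
n,u=bay(a)
to(c-140*u,250,a+90)
E
```

```text
bar c [-116.2  179.7] wh [18.1 42.8] a -74.7 L [-222.3  208.6] R [-10.  150.8]
shift [-34.4 271.5  50.5] spin -14.6 t 4.75 F [ 0.9 -0.4  7.3] j [-0.09 -0.16 -0.26  1.45 -0.    0.55]
```

View pics/top1.png

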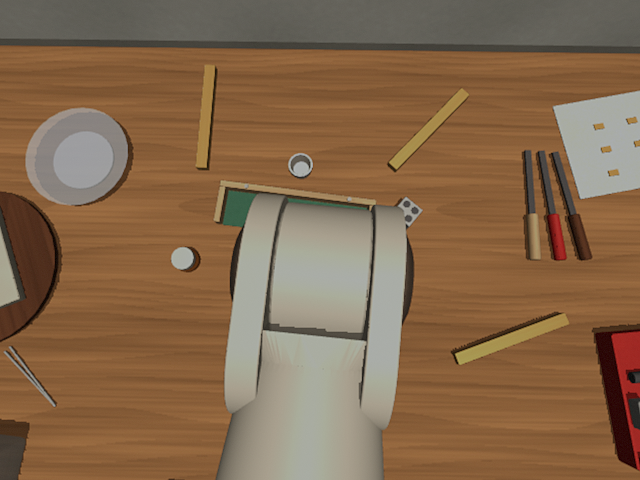

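The arm hides the work area in the top view, so I'll use the scene and wrist cameras instead.

Run:
```python
from h import *
import cv2
for n in('scene','wrist'):
    try:c,a=bar(n,f'pics/{n}2.png')
    except Exception as e:print(e)
cv2.imwrite('pics/sw2.png',np.hstack([cv2.resize(cv2.imread(f'pics/{n}2.png'),(400,300)) for n in('scene','wrist')]))
to(c-140*bay(a)[1],250,a+90)
```

```text
bar c [ -96.  -100.3] wh [218.2  26.2] a 28.9 L [-42.9  -4. ] R [-149.1 -196.7]
bar c [ -99.7 -103.3] wh [69.4 23.2] a 31.3 L [-42.5  -9.4] R [-156.9 -197.3]
shift [ -50.2 -140.9   42.6] spin -88.5 t 4.85 F [ 0.5 -0.3 -0.1] j [-0.09 -0.15 -0.27  1.44  0.    0.55]
```

View pics/sw2.png

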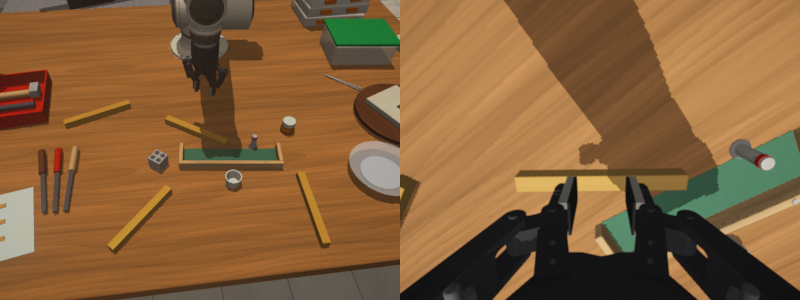

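Run:
```python
from h import *
to(np.array([-97,-101])-142*bay(29.7)[1],250,29.7+90)
```

```text
shift [ -55.4 -139.6   42.6] spin 89.9 t 4.85 F [ 0.5 -0.3 -0.1] j [-0.09 -0.15 -0.27  1.44  0.    0.55]
```

Call:
drive_tool --rows '[-18.5,-46.5,0,0,0,-18.5,-46.5,0,0,0,-18.5,-46.5,0,0,0,0,0,5,-10,0,0,0,5,-10,0,0,0,5,-10,0,0,0,5,-10,0,0,0,5,-10,0,0,0,5,-10,0,0,0,5,-10,0,0,0,5,-10,0,0,0,0,-10,0]'

```text
time: 6.35
ee_pos: [0.4159, -0.1845, 0.2476]
ee_rot: [-0.453, 0.891, 0.001, -0.001]
force: [0.1, -0.2, -0.1]
width: -0.0
grip_force: 0.0
```

Run:
```python
from h import *
c,a=bar('scene','pics/s3.png')
to(np.array([-97,-101])-142*bay(29.7)[1],181,29.7+90)
to(c-142*bay(a)[1],181,a+90)
bar('wrist')
```

```text
bar c [-95.9 -99.1] wh [219.6  25.8] a 29.3 L [-42.   -3.2] R [-149.8 -195. ]
shift [-0.3 -1.1 66.8] spin 0.7 t 6.4 F [-0.1  0.4 -0.4] j [-0.42 -0.14 -0.35  1.36  0.   -1.37]
shift [-2.5 -2.1 66.8] spin 0.3 t 6.4 F [-0.1  0.4 -0.4] j [-0.42 -0.14 -0.35  1.36  0.   -1.37]
bar c [-118.4 -134.5] wh [31.4 10. ] a 29.3 L [-64.5 -38.7] R [-172.3 -230.4]
```

Call:
drive_tool --rows '[0,-1.5,35,0.5,0,0,0,32,0,0,-8,0,0,0,0,-8,0,0,0,0,-6,0,0,0,0,-7,0,0,0,0,-7,0,0,0,0,-7,0,0,0,0,-7,0,0,0,0,-7,0,0,0,0,-7,0,0,0,0,-7,0,0,0,0]'

```text
time: 7.95
ee_pos: [0.461, -0.1292, 0.1823]
ee_rot: [-0.446, 0.895, 0.0, -0.0]
force: [-3.0, -3.0, 4.4]
width: 0.0
grip_force: 2.3
```

Run:
```python
from h import *
c,a=bar('scene','pics/s4.png')
to(c-121*bay(a)[1],181,a+90)
```

```text
bar c [-70.8 -55.7] wh [220.7  25.7] a 29.3 L [-16.9  40.2] R [-124.7 -151.6]
shift [-1.7  1.5  1.2] spin -1.0 t 8.0 F [-2.  -0.9  0.2] j [-0.27 -0.05 -0.4   1.23  0.   -1.2 ]
```

Call:
drive_tool --rows '[-7,0,0,0,0,-7,0,0,0,0,-7,0,0,0,0,-7,0,0,0,0,-7,0,0,0,0,-7,0,0,0,0,-7,0,0,0,0,-7,0,0,0,0,-6,0,0,0,0]'

```text
time: 9.12
ee_pos: [0.4983, -0.0796, 0.1822]
ee_rot: [-0.446, 0.895, 0.0, -0.0]
force: [-1.3, -2.4, -0.3]
width: -0.0
grip_force: 1.1
```

Call:
drive_tool --rows '[15,0,0,0,0,15,0,0,0,0,0,0,-60,0,40,0,0,-40,0,85]'

```text
time: 9.62
ee_pos: [0.4792, -0.1051, 0.2845]
ee_rot: [-0.446, 0.895, -0.0, 0.001]
force: [1.2, -0.2, 1.2]
width: 0.0357
grip_force: 0.0
```

Run:
```python
from h import *
c,a=bar('scene','pics/s5.png')
n,u=bay(a)
to(c-30*u-42*n,240,a)
p=cv2.imread('pics/s5.png')[150:300,200:500];cv2.imwrite('pics/s5c.png',cv2.resize(p,(750,375)))
```

```text
bar c [-39.3  -2. ] wh [219.4  26. ] a 29.5 L [14.9 93.7] R [-93.5 -97.7]
shift [-124.1   46.5   49.8] spin 89.1 t 9.68 F [0.5 0.  4.7] j [-0.22 -0.07 -0.2   1.43  0.   -1.14]
```

View pics/s5c.png

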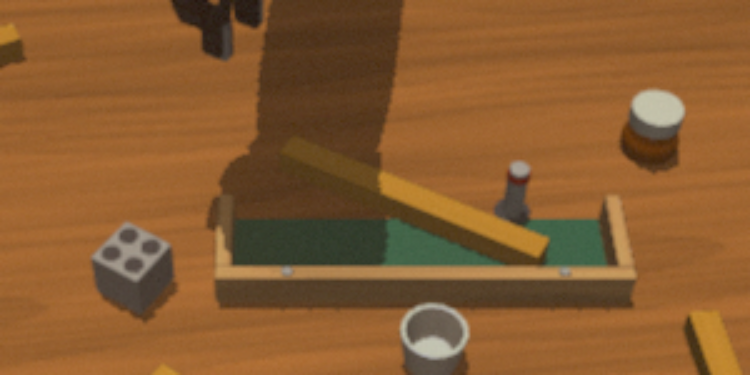

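The bar's left end is in behind the post with clear space around it. The jar, block and pot haven't moved. Next is the swing.

Call:
drive_tool --rows '[-41.5,15.5,0,0,85,-41.5,15.5,0,0,85,-41,15.5,0,0,85,0,0,0,10,85,0,0,0,10,85,0,0,0,10,85,0,0,0,10,85,0,0,0,10,85,0,0,0,10,85,0,0,0,10,85,0,0,0,10,85,0,0,0,9,85]'

```text
time: 11.18
ee_pos: [0.5171, 0.0219, 0.2822]
ee_rot: [0.312, 0.95, 0.0, 0.0]
force: [0.4, 0.4, -0.2]
width: 0.0854
grip_force: 0.0
```

Run:
```python
from h import *
c=np.array([-39.3,-2]);a=29.5
n,u=bay(a)
to(c-30*u-42*n,168,a)
```

```text
shift [ -1.    0.5 114.2] spin -0.2 t 11.18 F [ 0.4  0.4 -0.2] j [ 0.04 -0.   -0.15  1.42  0.    0.68]
```

Call:
drive_tool --rows '[-1,0.5,40,0,85,0,0,40,0,85,0,0,34,0,85,-7,0,0,0,85,-6,0,0,0,85,-6,0,0,0,85,-6,-0.9,0,-2.3,85,-6,-0.9,0,-2.3,85,-6,-0.9,0,-2.3,85,-6,-0.9,0,-2.3,85,-6,-0.9,0,-2.3,85]'

```text
time: 12.55
ee_pos: [0.5577, -0.008, 0.1697]
ee_rot: [0.211, 0.977, 0.0, 0.0]
force: [-4.5, 2.1, 2.2]
width: 0.0853
grip_force: 1.9
```

Run:
```python
from h import *
c,a=bar('scene','pics/s6.png')
n,u=bay(a)
to(c-30*u-22*n,168,a)
```

```text
bar c [-16.3 -12.9] wh [218.8  26.1] a 17.9 L [17.5 91.7] R [ -50.1 -117.6]
shift [-1.5 -1.7  1.6] spin 0.2 t 12.6 F [-2.   1.5  1.2] j [-0.01  0.14 -0.22  1.21  0.    0.41]
```

Call:
drive_tool --rows '[-6,-0.5,0,-2.3,85,-6,-0.5,0,-2.3,85,-6,-0.5,0,-2.3,85,-6,-0.5,0,-2.3,85,-6,-0.5,0,-2.3,85,-5.5,0,0,-2.3,85]'

```text
time: 13.35
ee_pos: [0.5902, -0.0218, 0.1694]
ee_rot: [0.093, 0.996, -0.0, 0.0]
force: [-3.3, 0.4, 3.1]
width: 0.0852
grip_force: 1.8
```

Run:
```python
from h import *
c,a=bar('scene','pics/s7.png')
n,u=bay(a)
to(c-30*u-22*n,168,a);to([2,c[1]-30],168,0)
```

```text
bar c [ 11.9 -16.6] wh [218.8  25.1] a 4.0 L [19.7 93.1] R [   4.2 -126.3]
shift [-1.6 -2.5  1.3] spin 0.1 t 13.4 F [-1.3 -0.   0.8] j [-0.04  0.22 -0.13  1.22 -0.    0.15]
shift [-15.8  -3.1   1.3] spin -3.9 t 13.4 F [-1.3 -0.   0.8] j [-0.04  0.22 -0.13  1.22 -0.    0.15]
```

Call:
drive_tool --rows '[-4,0,0,-1,85,-4,0,0,-1,85,-4,0,0,-1,85,-2,0,0,-1,85,0,0,0,0,85]'

```text
time: 14.02
ee_pos: [0.604, -0.0238, 0.1682]
ee_rot: [0.058, 0.998, 0.0, 0.0]
force: [0.1, 0.3, -0.0]
width: 0.0846
grip_force: 0.0
```

Run:
```python
from h import *
c,a=bar('scene','pics/s8.png')
to([2,c[1]-30],168,0)
p=cv2.imread('pics/s8.png')[150:300,200:500];cv2.imwrite('pics/s8c.png',cv2.resize(p,(750,375)))
```

```text
bar c [ 22.6 -15.5] wh [ 22.2 219.1] a 0.0 L [22.6 94.5] R [  22.6 -125.5]
shift [-2.2 -2.7  0.2] spin -0.1 t 14.07 F [-0.4 -0.7 -0.7] j [-0.04  0.25 -0.1   1.22  0.    0.08]
```

View pics/s8c.png

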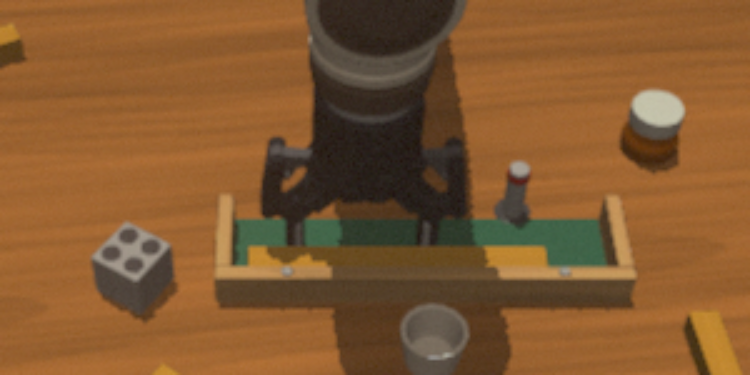

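Call:
drive_tool --rows '[4,0,0,0,85,0,27,0,0,85,-3,0,0,0,85,-2,0,0,0,85,-1,0,0,0,85,-1,0,0,0,85,0,0,0,0,85]'

```text
time: 14.95
ee_pos: [0.6097, 0.0023, 0.1682]
ee_rot: [0.059, 0.998, -0.0, -0.0]
force: [-3.5, 0.1, 1.6]
width: 0.0849
grip_force: 1.7
```

Call:
drive_tool --rows '[-1,0,0,0,85,0,0,0,0,85]'

```text
time: 15.2
ee_pos: [0.6107, 0.0024, 0.1682]
ee_rot: [0.058, 0.998, -0.0, -0.0]
force: [-5.3, -1.2, 2.0]
width: 0.085
grip_force: 2.1
```

Call:
drive_tool --rows '[-1,0,0,0,85,0,0,0,0,85]'

```text
time: 15.45
ee_pos: [0.611, 0.0023, 0.1682]
ee_rot: [0.058, 0.998, -0.0, -0.001]
force: [-10.1, -0.9, 5.6]
width: 0.0853
grip_force: 4.8
```

Call:
drive_tool --rows '[-1,0,0,0,85,0,0,0,0,85]'

```text
time: 15.7
ee_pos: [0.6114, 0.0023, 0.1682]
ee_rot: [0.058, 0.998, -0.0, -0.002]
force: [-15.5, -0.2, 8.8]
width: 0.0852
grip_force: 7.6
```

Call:
drive_tool --rows '[-1,0,0,0,85,0,0,0,0,85,8,0,0,0,85,8,0,0,0,85,0,0,-50,0,85,0,0,-50,0,85,20,0,-40,0,85,40,0,-20,0,85,0,0,0,0,85]'

```text
time: 16.82
ee_pos: [0.537, 0.0113, 0.331]
ee_rot: [0.058, 0.998, 0.0, 0.002]
force: [0.2, 0.1, 0.1]
width: 0.0847
grip_force: 0.0
```

Run:
```python
from h import *
bar('scene','pics/s9.png')
ci=camera_info('wrist');p,d=snapshot('wrist');cv2.imwrite('pics/w9.png',p[:,:,::-1])
W=cloud(d,ci)*1000;bb=((W[...,:2]-B0)@rot(BA));z=W[...,2]
f=lambda m:np.nanmedian(bb[m][:,0]).round(1)
ins=lambda lo,hi,y:(z>lo)&(z<hi)&(abs(bb[...,1]-y)<4)&(bb[...,0]>-30)&(bb[...,0]<55)
for y in(-110,-80,-50,50,80,88):
    m=ins(17,27,y);w=ins(27.5,34,y)
    print(y,m.sum(),np.nanpercentile(bb[m][:,0],[2,98]).round(1) if m.any() else '',np.nanpercentile(bb[w][:,0],[2,98]).round(1) if w.any() else '')
```

```text
bar c [ 23.8 -16.7] wh [ 18.8 217.1] a 0.5 L [24.7 93.3] R [  22.8 -126.7]
-110 41 [13.9 36.2] [41.3 46.2]
-80 230 [13.9 36.6] [36.2 46.4]
-50 228 [14.  36.6] [35.8 46.6]
50 232 [14.1 37. ] [36.2 46.7]
80 0  
88 0
```

View pics/w9.png

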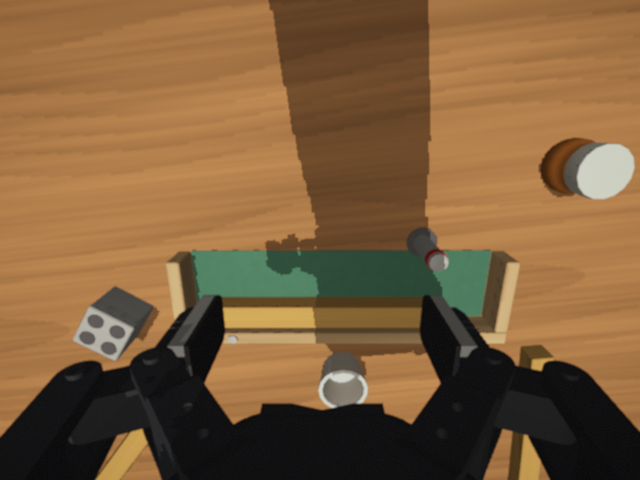

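The wrist view shows the bar flush along the back wall: its face is at bay x ≈ 14 mm at every y measured. The post stands in front of its left part at (430,250), the jar, block and pot are undisturbed, and the hand is clear.

```bash
python3 -c "
from rig import *
print(hand_in())"
```

```text
the job is handed in; nothing more can be done
None
```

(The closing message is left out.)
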